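# Move a warmed cuvette to the measuring well with self-closing forceps

## Task

With the self-closing forceps from their stand, grip the square cuvette that stands in the dry-block incubator, carry it to the coagulation analyser and press it down past the spring leaves of the measuring well until you feel it bottom on the floor, firmly home but gently; never touch the cuvette with the fingers themselves. Then let go of it and hang the forceps upright in their stand again, leaving everything else as it is.

Things in the scene. Friction and masses are not known exactly. Their poses are not given: they have to be found in the camera images.
- tweezers: Self-closing steel forceps (spring-clip kind), 104 mm tall, 0.11 kg, hanging upright in the stand, jaws down. Origin: midway between the jaw tips at their lower end; z up to the handles, y the line along which handles and jaws move. The two arms turn on a pivot 40 mm up (housing 26 mm in x, 14 in y, z = 35 to 45 mm). Squeezing the handles together OPENS the jaws; left alone they spring shut.
- tweezers_grip (a point): Midway between the two upright black finger plates of the handles, 80 mm above the origin: the height to take them. Plates 20 mm wide in x, z = 66 to 102 mm, outer faces 48 mm apart in y when left alone; nothing above them. Ledges below them (top at z = 58.5 mm, 7 mm proud of the plates) can bear the fingertips when pushing down. x, y, z as the forceps.
- handle_l (a joint): Angle in rad of the left handle (the right one mirrors it): 0 shut, 0.23 end stop; each plate moves in 40 mm per rad. A plate presses outward with about 22 N at 0 (plates 48 mm apart), 30 N at 0.19 (33 mm). With a 12.5 mm part in the jaws, plates held at 48 mm: gripped with 8 N; 46 mm: 5.5 N (tool and part both held, good for carrying); below 41 mm: let go; 33 mm: jaws about 19 mm apart.
- tweezers_stop (a point): Centre of the underside of the black stop pad (13 mm in x, 7 mm in y) between the jaws, 17 mm above the jaw tips. Lower the open jaws over a part until its top meets the stop, then ease the squeeze; the stop also pushes the part down. The jaws are 10 mm wide in x, 16 mm long (z = 0 to 16 mm) and 3.5 mm thick, 7 mm apart inside when shut.
- cuvette: The only square one in the incubator: clear cuvette with a white square cap, 12.5 x 12.5 mm on the outside over its full height of 46 mm, sides flat, foot tapered in by 1.5 mm over the lowest 4 mm, 20 g. Origin: centre of its underside; z up; x and y square to its sides. It stands in one of the four incubator wells, its top 22 mm above the block. All four sides are alike.
- cuvette_top (a point): Centre of the cuvette's top, 46 mm above its origin. The cuvette is brittle: press on it with some 20 N at most, in the incubator as in the well.
- incubator: Dry-block incubator, fixed, 120 x 156 mm, aluminium block 55 mm high with a row of four square wells 15.5 mm wide and 24 mm deep at x = 15 mm, y = -51, -17, 17, 51 mm from its origin (centre of its underside). z up; its low white control panel faces -x.
- analyser: Coagulation analyser, fixed, 200 mm in x by 220 mm in y. White front deck 60 mm high with one square measuring well; behind it (x above -10 mm) the housing with the screen is 110 mm high. Origin: centre of its underside; z up, front faces -x, the well is at x = -55 mm, y = 0, its sides along x and y.
- well_mouth (a point): Centre of the measuring well's mouth, level with the deck; well 14.5 mm square, 26 mm deep. Two bowed spring leaves inside (+y and -y sides) begin 4 mm below the mouth and narrow it to 9.5 mm halfway down; they yield sideways: pushing a cuvette past takes some 10 to 17 N at most, then a steady 6 to 10 N. Fully home the cuvette stands on the floor, 20 mm of it left above the deck.
- well_floor: The black floor of the measuring well, fixed. Origin: centre of its upper face, 26 mm below the mouth; axes as the analyser's. Pressing the cuvette onto it needs a few newtons more than the leaves' drag; beyond about 20 N on the floor the cuvette may chip, also while the handles are squeezed to let go of it, should that push the tool down.
- stand: Grey forceps stand, fixed block 60 x 70 mm, 45 mm high, with an upright pocket 18 mm (x) by 28 mm (y) in its top, 40 mm deep. Origin: centre of its underside, z up. The forceps hang in the pocket by their pivot housing, which rests on the block's top at both x sides of the pocket; the forceps' y lies along the stand's y.
- stand_rest (a point): Where the forceps' origin lies when they hang in the stand: on the pocket's axis, 10 mm above the table.
- tube1: Round capped microtube, 13.6 mm over the cap, 43 mm tall, in an incubator well; bystander. Origin: centre of its underside.
- tube2: Another such microtube; bystander.
- tube3: Another such microtube; bystander.
- reagent: Small reagent bottle, 32 mm across, 58 mm tall; bystander. Origin: centre of its underside.
- sample_cup: Clear sample cup, 60 mm across, 62 mm tall; bystander. Origin: centre of its underside.
- slide_box: Slide box 50 x 85 x 33 mm; bystander. Origin: centre of its underside.
- tip_box: Pipette-tip box 87 x 122 x 61 mm; bystander. Origin: centre of its underside.
- pen: Marker pen, 140 mm long in y, 11 mm thick, lying; bystander. Origin: middle of its underside.

How it is judged:
By the outcome, as a careful person would: the job done as asked, in the order asked, and still so for the second after the job is handed in, with the robot touching nothing.
It also fails if it takes over 66 s, if anything falls off the work surface, if the arm or the gripper's body presses on something with over 40 N, if the wrist force passes 120 N, or if a joint passes its speed limit or range.

## Robot

A 6-joint arm with a two-finger parallel gripper is mounted at the origin on the work surface. World frame = base frame: x ahead of the robot, y to its left, z up, the work surface at z = 0. Lengths are in m, angles in rad, forces in N, time in s.
With the tool pointing down it reaches from about 0.3 to 0.85 m from the base axis. Payload 5.4 kg.
Tool frame: the origin (TCP) lies at the very end of the fingers, on their centre line; the grasp point (between the pads) lies 19 mm behind it; z points along the fingers, y is the line along which they close (so a half turn about z gives the same grasp; the last joint's range is limited). The gripper opens to 85 mm and grips with 20 to 120 N. Pads are 22 mm wide; open, the fingers measure 114 mm over their backs; the gripper's body (76 mm by 85 mm) begins 54 mm behind the grasp point. The pads swing forward as they close: fully open they stand 13 mm farther back than shut.
Start: joints at [-1.42, 0.158, 1.597, -0, 1.386, -0.21], TCP at [0.203, -0.538, 0.231] pointing down, gripper open.
Joint ranges: [-2.91, 2.91], [-0.94, 2.29], [0.18, 2.7], [-1.29, 4.43], [0.17, 2.64], [-3, 3]. Speed limits (rad/s): [2.57, 2.57, 3.14, 3.14, 3.14, 3.14].

## Interface

Orientations are given as a rotation vector (axis times angle).
In Python, from bench import reach, move_l, set_joints, open_jaws, grab, wait, inverse_kinematics, get_obs, read_camera, get_calibration, IKError, hand_in gives the robot as it stands. Calls block until the motion is done:
- reach(position, orientation): joint-space move of the TCP to a pose.
- move_l(position, orientation=None, vel=0.15): straight line of the TCP; orientation=None keeps the orientation; vel is the mean speed in m/s.
- set_joints(angles): joint-space move.
- open_jaws() and grab(): open the fingers fully, or close them until they stop; the grip force is fixed at half the most.
- wait(seconds).
- inverse_kinematics(position, orientation): joint angles nearest the present ones, or None.
- get_obs(): the state.
- read_camera(name): name is "side" or "top" or "wrist"; returns the picture (480x640x3 uint8, red, green, blue); there is no depth.
- get_calibration(name): a dict with "fx", "fy", "cx", "cy" (pixels), "k1" (the pictures are not rectified: a ray, as slopes to the right and down, at radius r is drawn at 1 + k1 r^2 times it, then the intrinsics apply), "rvec" (rotation vector, rad) and "tvec" (3), from world to camera coordinates, as OpenCV has them; the wrist camera has in their place "hand_eye" (4x4, takes a point from camera to tool coordinates, whose origin is the TCP and whose axes are the flange's). Camera axes: x right, y down, z forward; pixel columns grow to the right and rows downward; lengths in m; the calibration is good to about 2 mm. A picture is of the moment at which its call begins: read the wrist's pose just before it. get_calibration takes no time and is no camera call.
A pose or a line that the arm cannot do raises IKError and nothing moves.
- hand_in(): hands the job in; it is judged then, once.
The state is a dict: "time_s": time; "joint_positions": joint angles; "joint_vel": joint speeds; "tau": joint torques, N m; "tcp_pos": TCP position; "orientation": TCP orientation; "ft_force": force on the tool from outside, world axes, zero at the start; "wrist_torque": the same for the moment, N m; "width": finger opening in m; "finger_force": force on a finger pad.
Only numpy, scipy, OpenCV 4.12 (cv2) and the standard library are available. Lean on these libraries where they do the work, as an engineer would, in place of code of your own. Each camera call takes 0.05 s, during which the arm holds its last target. There are 200 camera calls.

## Working session

There is one attempt and no reset: what is moved stays moved. The work goes in short steps, each a Python script; the robot and the scene stay as the last script left them, time stands still between calls to the robot, and variables do not carry over. Pictures are saved under pics/ and viewed, at most 10 in all, crops included, and the job is handed in when it is done.

```bash
ls; mkdir -p pics
python3 - <<'E'
from bench import *
import cv2
o=get_obs();print(o)
for n in("top","side","wrist"):
    im=read_camera(n);cv2.imwrite(f"pics/{n}0.png",im[:,:,::-1]);print(n,get_calibration(n))
E
```

```text
pics
{'time_s': 0.0, 'joint_positions': array([-1.42010486e+00,  1.59070177e-01,  1.59826236e+00,  7.74533223e-06,
        1.38614536e+00, -2.10074671e-01]), 'joint_vel': array([ 1.13980557e-03, -7.46118423e-05, -4.99015272e-04,  1.30053251e-04,
        1.04123543e-04,  7.56117005e-04]), 'tau': array([ 3.61441989e-04, -3.96001339e+01, -3.31427300e+01, -1.96890101e-04,
        8.51749355e-03,  3.25996872e-06]), 'tcp_pos': array([ 0.20287435, -0.53738334,  0.23028992]), 'orientation': array([-3.08876722e+00, -5.63281718e-01, -9.98061004e-05]), 'ft_force': array([ 0.41432753,  1.0556613 , -0.51769163]), 'wrist_torque': array([-0.00085012, -0.03193838, -0.01573146]), 'finger_force': 0.0, 'width': 0.08513947542398113}
top {'fx': 475.40652547319365, 'fy': 475.40652547319365, 'cx': 316.2280964055341, 'cy': 244.46796411577083, 'k1': -0.0010829097273886386, 'rvec': array([ 2.15127301, -2.20691626,  0.1210215 ]), 'tvec': array([0.0233877 , 0.52789902, 1.02180282])}
side {'fx': 555.572066048404, 'fy': 555.572066048404, 'cx': 313.62829883166233, 'cy': 243.0724433046734, 'k1': -0.03245962212808822, 'rvec': array([ 1.06787013, -2.49758107,  0.95257179]), 'tvec': array([0.37310526, 0.34470503, 0.74928324])}
wrist {'fx': 343.98443325532594, 'fy': 343.98443325532594, 'cx': 318.1167381739898, 'cy': 238.58172255504329, 'k1': -0.003312762073501289, 'hand_eye': array([[-1.61288861e-03, -9.65416764e-01, -2.60706484e-01,
         6.50463189e-02],
       [ 9.99998524e-01, -1.71155226e-03,  1.51415516e-04,
         6.63554737e-04],
       [-5.92391847e-04, -2.60705855e-01,  9.65418099e-01,
        -1.44278033e-01],
       [ 0.00000000e+00,  0.00000000e+00,  0.00000000e+00,
         1.00000000e+00]])}
```

View pics/top0.png

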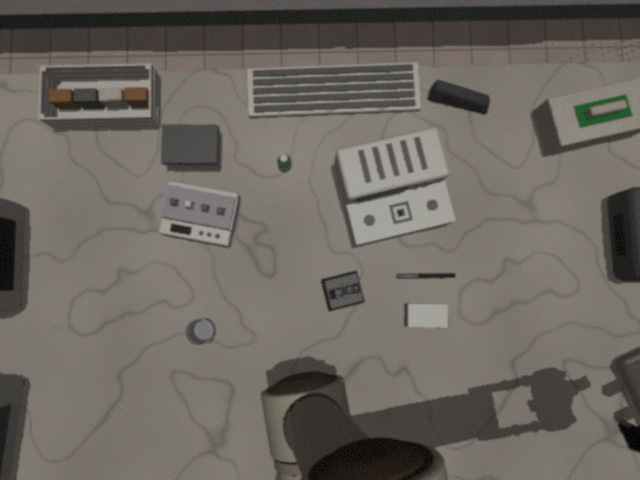

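View pics/side0.png

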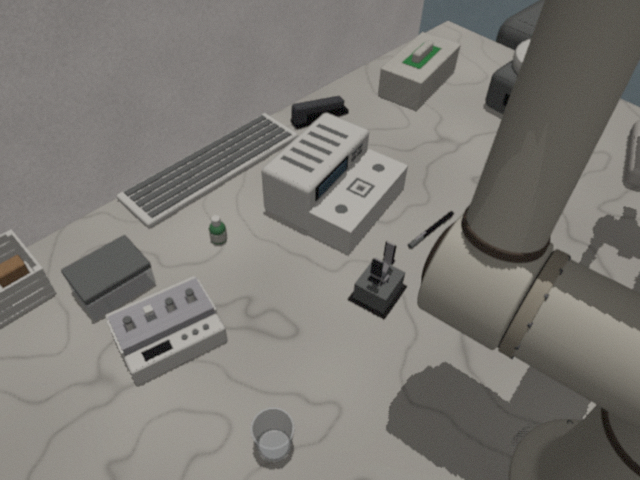

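```bash
cat > lib.py <<'E'
from bench import *
import numpy as np, cv2
from scipy.spatial.transform import Rotation as R
def down(yaw): return (R.from_euler('z',yaw)*R.from_euler('x',np.pi)).as_rotvec()
def campose(n,o=None):
    c=get_calibration(n)
    if n=="wrist":
        T=np.eye(4);T[:3,:3]=R.from_rotvec(o["orientation"]).as_matrix();T[:3,3]=o["tcp_pos"]
        M=T@c["hand_eye"];return c,M[:3,:3],M[:3,3]
    Rm=R.from_rotvec(c["rvec"]).as_matrix();return c,Rm.T,-Rm.T@c["tvec"]
def cast(cp,px,z):
    c,Rc,t=cp;px=np.atleast_2d(np.array(px,float))
    K=np.array([[c["fx"],0,c["cx"]],[0,c["fy"],c["cy"]],[0,0,1]])
    u=cv2.undistortPoints(px[:,None],K,np.array([c["k1"],0,0,0,0]))[:,0]
    d=np.c_[u,np.ones(len(u))]@Rc.T
    return t+d*((z-t[2])/d[:,2])[:,None]
def proj(cp,P):
    c,Rc,t=cp;q=(np.atleast_2d(P)-t)@Rc;u=q[:,:2]/q[:,2:]
    u=u*(1+c["k1"]*(u**2).sum(1))[:,None];return u*c["fx"]+[c["cx"],c["cy"]]
def snap(name):
    o=get_obs();im=read_camera("wrist")[:,:,::-1].copy();cv2.imwrite(f"pics/{name}.png",im)
    np.savez(f"pics/{name}.npz",tcp_pos=o["tcp_pos"],orientation=o["orientation"]);return o,im
def load(name):
    return campose("wrist",np.load(f"pics/{name}.npz")),cv2.imread(f"pics/{name}.png")
E
python3 - <<'E'
from lib import *
t=campose("top");s=campose("side")
f=lambda c,p,z:print(cast(c,p,z).round(3).tolist())
f(t,[[322,277],[358,271]],.045)
f(t,[[343,290]],.09); f(s,[[384,262]],.09)
f(t,[[401,212],[350,205],[446,183]],.06); f(s,[[361,187]],.06)
f(t,[[188,204]],.077); f(s,[[149,311]],.077)
f(t,[[170,183],[238,194]],.055)
for p in ([.42,.03],[.6,-.09],[.6,.4]): print(inverse_kinematics([*p,.25],down(0)))
E
```

```text
[[0.456, -0.0, 0.045], [0.467, -0.078, 0.045]]
[[0.427, -0.041, 0.09]]
[[0.422, -0.046, 0.09]]
[[0.591, -0.173, 0.06], [0.608, -0.064, 0.06], [0.652, -0.274, 0.06]]
[[0.589, -0.175, 0.06]]
[[0.616, 0.278, 0.077]]
[[0.611, 0.28, 0.077]]
[[0.667, 0.322, 0.055], [0.639, 0.176, 0.055]]
[-2.17438897e-01 -2.75934737e-01  1.97500010e+00 -4.44089210e-16
  1.44252729e+00  1.35335743e+00]
[-3.47821888e-01  2.27745881e-01  1.48043221e+00 -4.44089210e-16
  1.43341456e+00  1.22297444e+00]
[ 4.20955401e-01  5.30792301e-01  1.09319361e+00 -4.44089210e-16
  1.51760674e+00  1.99175173e+00]
```

Run:
```python
from lib import *
def look(n,p,yaw,z=.24):
    reach([*p,z],down(yaw)); snap(n); print(n,get_obs()["time_s"])
look("stand1",[.425,-.043],.14,.25)
look("well1",[.59,-.174],.207,.19)
look("cuv1",[.613,.279],-.19,.19)
ims=[cv2.imread(f"pics/{n}.png") for n in("stand1","well1","cuv1")]
cv2.imwrite("pics/m1.png",np.hstack([i[100:480,190:450] for i in ims]))
```

```text
stand1 2.1583
well1 3.0917
cuv1 4.8
```

View pics/m1.png

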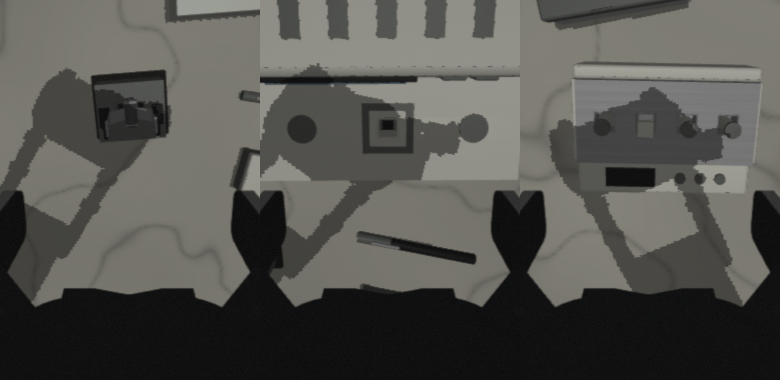

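Run:
```python
from lib import *
def look(n,p,yaw,z=.24):
    print(inverse_kinematics([*p,z],down(yaw)))
    reach([*p,z],down(yaw)); snap(n); print(n,get_obs()["time_s"])
look("cuv2",[.613,.279],-.19-np.pi,.19)
look("well2",[.59,-.174],.207-np.pi,.19)
t=[]
for n,P in(("stand1",[.425,-.043,.1]),("well1",[.59,-.174,.06]),("well2",[.59,-.174,.06]),("cuv1",[.613,.279,.077]),("cuv2",[.613,.279,.077])):
    cp,im=load(n); u,v=proj(cp,P)[0].astype(int); print(n,u,v)
    if v<40: print("off")
    v0=max(0,v-40);u0=u-40
    print((u0,v0)); c=im[v0:v0+80,u0:u0+80]; t.append(cv2.resize(c,(260,260) ,interpolation=cv2.INTER_CUBIC))
t.append(np.zeros_like(t[0]))
cv2.imwrite("pics/m2.png",cv2.convertScaleAbs(np.vstack([np.hstack(t[:3]),np.hstack(t[3:])]),alpha=1.5))
```

```text
[ 0.24814129  0.43928804  1.33512195  0.          1.36718266 -1.13265504]
cuv2 7.5
[-4.82961724e-01  2.92528479e-01  1.52272128e+00 -4.44089210e-16
  1.32634290e+00 -2.26075805e+00]
well2 9.2083
stand1 318 224
(np.int64(278), np.int64(184))
well1 319 229
(np.int64(279), np.int64(189))
well2 318 229
(np.int64(278), np.int64(189))
cuv1 318 235
(np.int64(278), np.int64(195))
cuv2 319 234
(np.int64(279), np.int64(194))
```

View pics/m2.png

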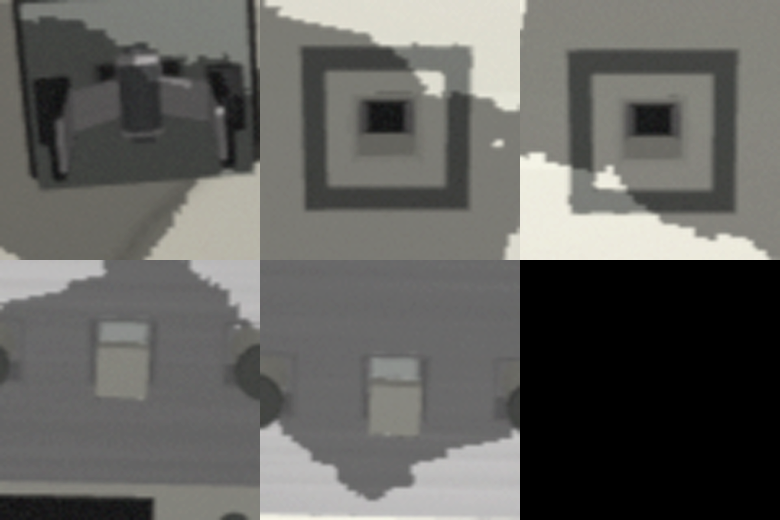

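Run:
```python
from lib import *
reach([.425,-.043,.25],down(.14-np.pi)); snap("stand2"); print(get_obs()["time_s"])
def corners(n,off,pts,z):
    cp,im=load(n);g=cv2.cvtColor(im,cv2.COLOR_BGR2GRAY)
    p=(np.array(pts,np.float32)/3.25-.35+np.array(off,np.float32)).astype(np.float32)[:,None]
    q=cv2.cornerSubPix(g,p.copy(),(3,3),(-1,-1),(3,50,.01))
    print(n,np.abs(q-p).max(axis=(1,2)).round(1)); W=cast(cp,q[:,0],z)[:,:2]
    c=W.mean(0); L=np.linalg.norm(np.roll(W[:4],-1,0)-W[:4],axis=1)
    a=W[1]-W[0]+W[2]-W[3]; print(" centre",c.round(4),"sides",L.round(4),"dir",np.arctan2(a[1],a[0]).round(3)); return c
o=np.array
f=lambda x0,x1,y0,y1:[[x0,y0],[x1,y0],[x1,y1],[x0,y1]]
w1=(corners("well1",(279,189),f(43,210,46,210),.06)+corners("well1",(279,189),f(67,186,71,187),.06))/2
w2=(corners("well2",(278,189),f(49,217,50,213),.06)+corners("well2",(278,189),f(72,193,73,192),.06))/2
c1=corners("cuv1",(278,195),f(97,149,85,138),.077)
c2=corners("cuv2",(279,194),f(110,160,122,176),.077)
tx=lambda y:R.from_euler('z',-y).as_matrix()[:2,:2]
print("well",(w1+w2)/2,"e(tool-ish)",tx(.207)@(w1-w2)/2,"cuv",(c1+c2)/2,tx(-.19)@(c1-c2)/2)
ims=[]
for n in("stand1","stand2"):
    cp,im=load(n);u,v=proj(cp,[.425,-.043,.08])[0].astype(int);print(n,u-48,v-60)
    ims.append(cv2.resize(im[v-60:v+40,u-48:u+48],(384,400),interpolation=cv2.INTER_CUBIC))
cv2.imwrite("pics/m3.png",cv2.convertScaleAbs(np.hstack(ims),alpha=2.2))
```

```text
10.1417
well1 [0.8 0.2 0.6 0.6]
 centre [ 0.5902 -0.1718] sides [0.042  0.0421 0.042  0.0424] dir -1.362
well1 [0.5 1.1 0.4 0.4]
 centre [ 0.5901 -0.1716] sides [0.0292 0.0296 0.0299 0.0298] dir -1.375
well2 [0.7 0.1 0.8 1.2]
 centre [ 0.5905 -0.1739] sides [0.0421 0.0421 0.0416 0.0421] dir 1.787
well2 [0.4 0.4 0.8 1.7]
 centre [ 0.5901 -0.1741] sides [0.0301 0.0299 0.0301 0.0291] dir 1.764
cuv1 [0.8 1.1 1.7 1.5]
 centre [0.6189 0.2806] sides [0.0108 0.0137 0.0118 0.0123] dir -1.862
cuv2 [0.9 0.6 0.6 0.7]
 centre [0.6163 0.2785] sides [0.0113 0.0128 0.0121 0.0135] dir 1.341
well [ 0.59022032 -0.17285489] e(tool-ish) [0.00015888 0.00111651] cuv [0.61760788 0.27959404] [0.00104593 0.00126832]
stand1 270 159
stand2 271 158
```

View pics/m3.png

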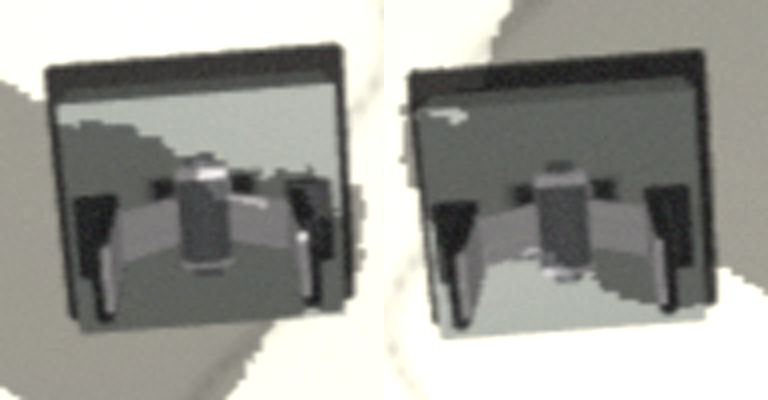

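Run:
```python
from lib import *
A=[]
for n,off,h,b in(("stand1",(270,159),[205,222],[[55,103],[335,83]]),("stand2",(271,158),[180,227],[[31,105],[306,87]])):
    cp,_=load(n); off=np.array(off)-.4
    A.append(cast(cp,np.array(h)/4+off,.055)[0]); print(A[-1]); 
    B=cast(cp,np.array(b)/4+off,.045); m=B.mean(0); d=B[1]-B[0]; L=np.linalg.norm(d); d/=L
    print("L",L,"centre from edge", m[:2]+.03*np.array([d[1],-d[0]]), m[:2]-.03*np.array([d[1],-d[0]]),np.arctan2(d[1],d[0]))
print("mean",np.mean(A,0))
# cap shape
for n in("cuv1","cuv2"):
    cp,im=load(n);u,v=proj(cp,[.6176,.2796,.077])[0].astype(int)
    c=im[v-16:v+17,u-13:u+14]; hsv=cv2.cvtColor(c,cv2.COLOR_BGR2HSV); print(n,u,v); print(c.mean(2).astype(int)[::2,::2])
```

```text
[ 0.42562247 -0.04521793  0.055     ]
L 0.07067374081952997 centre from edge [ 0.42667963 -0.04461267] [ 0.48538261 -0.0322046 ] -1.362492095294298
[ 0.42633553 -0.04700038  0.055     ]
L 0.06941509945066204 centre from edge [ 0.42486333 -0.04825178] [ 0.36610276 -0.06038418] 1.7744070474122655
mean [ 0.425979   -0.04610915  0.055     ]
cuv1 316 229
[[69 64 62 67 68 66 65 66 67 67 65 64 68 68]
 [68 63 62 84 92 92 91 92 91 90 77 60 68 68]
 [70 63 62 87 94 93 94 92 93 93 77 59 67 68]
 [69 63 60 88 89 92 88 90 90 89 70 60 68 68]
 [69 65 63 71 70 70 69 71 71 73 68 60 68 68]
 [69 64 68 87 86 85 87 86 85 85 77 61 68 68]
 [69 65 70 85 85 86 86 86 86 86 75 61 69 69]
 [68 64 68 87 86 86 86 85 85 86 73 62 66 66]
 [67 64 68 86 86 86 86 86 85 86 75 62 68 68]
 [68 62 68 86 86 87 87 85 85 84 74 63 67 67]
 [69 67 72 85 86 85 86 85 86 85 71 64 67 67]
 [68 68 77 86 85 86 85 85 85 85 72 68 68 68]
 [68 68 65 71 71 71 76 76 77 88 69 67 67 67]
 [68 67 68 69 68 68 68 69 68 67 68 69 68 68]
 [69 69 67 69 68 68 67 68 68 68 69 69 68 68]
 [69 68 69 69 69 68 69 69 68 68 69 69 69 68]
 [68 67 67 67 66 68 67 66 67
[... 334 characters left out ...]
3  73  88  88  88  87  88  88  89  77  67  70  70]
 [ 69  64  70  88  88  88  88  88  88  88  75  67  70  70]
 [ 70  66  71  88  88  88  87  88  88  88  77  65  70  69]
 [ 70  64  71  87  88  87  88  87  88  88  75  67  70  71]
 [ 68  65  72  88  88  87  88  88  88  87  73  67  68  69]
 [ 70  70  76  88  87  88  86  88  87  87  74  68  70  69]
 [ 71  71  78  86  86  88  87  87  88  86  72  69  70  69]
 [ 72  71  74  73  74  77  75  69  76  73  73  72  73  72]
 [ 70  72  70  71  72  72  70  71  71  70  71  72  71  71]
 [ 70  69  69  69  69  69  69  69  70  70  69  69  71  70]
 [ 69  69  69  71  70  70  70  69  69  69  69  70  72  78]
 [ 71  71  71  71  71  71  71  71  71  80 119 120 124 128]]
```

Run:
```python
from lib import *
def st(s):
    o=get_obs();print(s,round(o["time_s"],2),o["tcp_pos"].round(4),"F",o["ft_force"].round(1),"w",o["width"].round(4),o["finger_force"].round(1),flush=True)
S=[.4258,-.0462];q=down(.208-np.pi)
reach([*S,.15],q);st("above")
move_l([*S,.074],q,.12);st("down")
grab();st("grab")
move_l([*S,.090],q,.06);st("up16")
move_l([*S,.19],q,.12);st("up")
snap("held")
cp,im=load("held");o=get_obs()
for z in(.064,.064-.04,.064-.0):
    print(proj(cp,o["tcp_pos"]-[0,0,z]))
cv2.imwrite("pics/held_c.png",cv2.convertScaleAbs(cv2.resize(im[200:480,180:460],None,fx=2,fy=2),alpha=1.8))
```

```text
Traceback (most recent call last):
AttributeError: 'float' object has no attribute 'round'
```

```bash
cat >> lib.py <<'E'
def st(s):
    o=get_obs();print(s,round(o["time_s"],2),o["tcp_pos"].round(4),"F",o["ft_force"].round(1),"T",o["wrist_torque"].round(2),"w",round(float(o["width"]),4),round(float(o["finger_force"]),1),flush=True);return o
E
python3 - <<'E'
from lib import *
S=[.4258,-.0462];q=down(.208-np.pi)
st("above")
move_l([*S,.074],q,.12);st("down")
grab();st("grab")
move_l([*S,.090],q,.06);st("up16")
move_l([*S,.19],q,.12);st("up")
snap("held")
cp,im=load("held");o=get_obs()
for z in(.064,.064-.04,.064-.0):
    print(proj(cp,o["tcp_pos"]-[0,0,z]))
cv2.imwrite("pics/held_c.png",cv2.convertScaleAbs(cv2.resize(im[200:480,180:460],None,fx=2,fy=2),alpha=1.8))
E
```

```text
above 10.62 [ 0.4263 -0.0466  0.1503] F [ 0.9 -0.7 -0.4] T [-0.01  0.01  0.05] w 0.0854 0.0
down 11.41 [ 0.427  -0.0466  0.0753] F [ 0.2 -0.3  0.4] T [-0.01 -0.03  0.03] w 0.0854 0.0
grab 12.08 [ 0.4281 -0.0466  0.0809] F [-20.5   7.8  55.9] T [ 1.81  3.77 -0.  ] w 0.0304 59.6
up16 12.5 [ 0.4262 -0.0464  0.0902] F [ 0.2 -0.2  2.4] T [ 0.03 -0.    0.05] w 0.0299 58.6
up 13.48 [ 0.4251 -0.0459  0.1889] F [-0.6  0.6 -1.6] T [-0.02 -0.    0.01] w 0.0298 58.3
[[319.63623185 254.2951929 ]]
[[320.00621969 277.46626037]]
[[319.63623185 254.2951929 ]]
```

View pics/held_c.png

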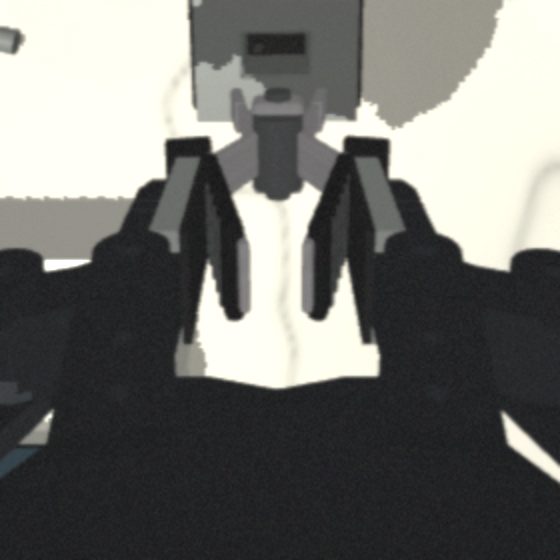

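Run:
```python
from lib import *
res=[]
for n,(u,v) in(("cuv1",(316,229)),("cuv2",(321,240))):
    cp,im=load(n);g=cv2.GaussianBlur(im.mean(2),(0,0),.6)
    r0=v-4 if n=="cuv1" else v-4
    rows=np.arange(v-5,v+5);L=[];Rr=[]
    gx=np.diff(g,axis=1);gy=np.diff(g,axis=0)
    def peak(a):
        w=np.clip(a,0,None);w=w*(w>.4*w.max());return (w*np.arange(len(w))).sum()/w.sum()+.5
    for r in rows:
        L.append(u-13+peak(gx[r,u-13:u-4])); Rr.append(u+3+peak(-gx[r,u+3:u+12]))
    cols=np.arange(u-5,u+5);B=[v+4+peak(-gy[v+4:v+13,c]) for c in cols]; T=[v-11+peak(gy[v-11:v-3,c]) for c in cols]
    fl=np.polyfit(rows,L,1);fr=np.polyfit(rows,Rr,1);fb=np.polyfit(cols,B,1);ft=np.polyfit(cols,T,1)
    def inter(fv,fh): # x=a y+b ; y=c x+d
        y=(fh[0]*fv[1]+fh[1])/(1-fh[0]*fv[0]);return [fv[0]*y+fv[1],y]
    P=cast(cp,[inter(fl,ft),inter(fr,ft),inter(fr,fb),inter(fl,fb)],.077)[:,:2]
    print(n,"slopes",fl[0].round(3),fr[0].round(3),fb[0].round(3),ft[0].round(3),"sides",np.linalg.norm(np.roll(P,-1,0)-P,axis=1).round(4),P.mean(0).round(4));res.append(P.mean(0))
print(np.mean(res,0))
```

```text
cuv1 slopes -0.02 -0.044 0.071 0.019 sides [0.0122 0.0123 0.0121 0.0116] [0.6183 0.2805]
cuv2 slopes -0.035 -0.067 0.009 0.056 sides [0.0123 0.0118 0.012  0.0123] [0.6173 0.2785]
[0.61776414 0.27953949]
```

Run:
```python
from lib import *
C=[.6177,.2795];q=down(-1.80)
print(inverse_kinematics([*C,.2],q))
reach([*C,.20],q);move_l([*C,.155],q,.1);wait(.2);st("above")
snap("overcuv");cp,im=load("overcuv")
cv2.imwrite("pics/overcuv_c.png",cv2.convertScaleAbs(cv2.resize(im[200:340,240:400],None,fx=4,fy=4,interpolation=cv2.INTER_CUBIC),alpha=1.8))
```

```text
[ 0.24713787  0.44339832  1.3096698   0.          1.38852454 -2.66525111]
above 15.74 [0.6183 0.2797 0.1561] F [-0.7  0.8 -0.7] T [-0.03 -0.   -0.01] w 0.03 58.3
```

View pics/overcuv_c.png

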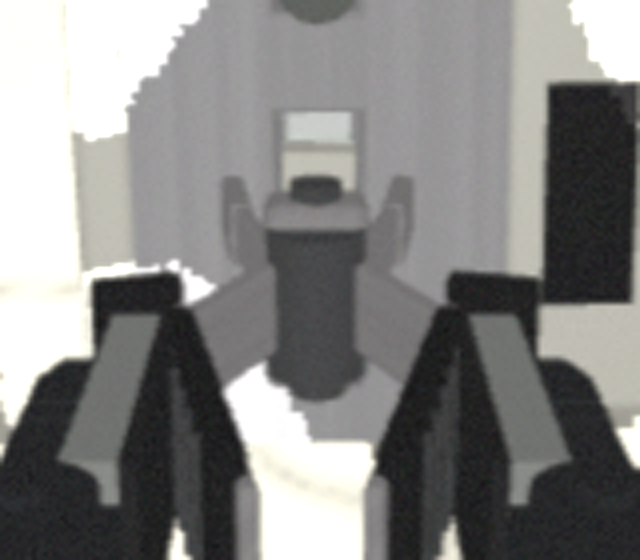

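```bash
cat >> lib.py <<'E'
def press(xy,z,zmin,q,F,step=.001,v=.02,log=True):
    b=get_obs()["ft_force"][2]
    while z>zmin:
        z-=step;move_l([*xy,z],q,v);o=get_obs();f=o["ft_force"][2]-b
        if log:print(round(z,4),o["tcp_pos"][2].round(4),round(f,1),end=" | ")
        if f>F:break
    print();return z,f
E
python3 - <<'E'
from lib import *
C=[.6175,.2795];q=down(-1.80)
move_l([*C,.138],q,.08);st("pre")
z,f=press(C,.138,.1265,q,3.5)
st("touch")
E
```

```text
pre 16.16 [0.6166 0.2793 0.1365] F [ 0.1 -0.6 -0.6] T [ 0.02  0.04 -0.  ] w 0.0298 58.3
0.137 0.1373 -0.7 | 0.136 0.136 -1.1 | 0.135 0.1349 -0.8 | 0.134 0.1339 -0.4 | 0.133 0.1329 -0.5 | 0.132 0.132 -0.3 | 0.131 0.1318 3.1 | 0.13 0.1318 7.8 | 
touch 18.16 [0.6186 0.2798 0.1318] F [ 0.4 -0.5  7.3] T [-0.02  0.17 -0.05] w 0.0302 59.9
```

Run:
```python
from lib import *
C=[.6175,.2795];q=down(-1.80)
open_jaws();st("open")
move_l([*C,.19],q,.12);st("up")
q2=down(-.23+np.pi)
print(inverse_kinematics([*C,.19],q2)[5])
reach([*C,.19],q2);wait(.1);st("turned")
snap("oncuv");cp,im=load("oncuv")
s=read_camera("side")[:,:,::-1]
print(proj(campose("side"),[.6177,.2795,.12]),proj(cp,[.6177,.2795,.105]))
u,v=proj(campose("side"),[.6177,.2795,.12])[0].astype(int)
a=cv2.resize(im[140:330,220:420],(400,380),interpolation=cv2.INTER_CUBIC);b=cv2.resize(s[v-60:v+54,u-60:u+60],(400,380),interpolation=cv2.INTER_CUBIC)
cv2.imwrite("pics/oncuv_c.png",cv2.convertScaleAbs(np.hstack([a,b]),alpha=1.7))
```

```text
open 18.74 [0.6174 0.2795 0.1299] F [-0.1 -0.6 -0.7] T [-0.    0.02  0.06] w 0.0853 0.0
up 19.39 [0.6172 0.2794 0.1894] F [-0.  -0.5 -0. ] T [-0.02  0.04  0.02] w 0.0854 0.0
-1.0935851147415172
turned 20.89 [0.6174 0.2795 0.1898] F [ 0.6 -0.1  0.2] T [-0.04  0.04  0.07] w 0.0855 0.0
[[140.62619451 291.50860195]] [[320.01087872 244.92804167]]
```

View pics/oncuv_c.png

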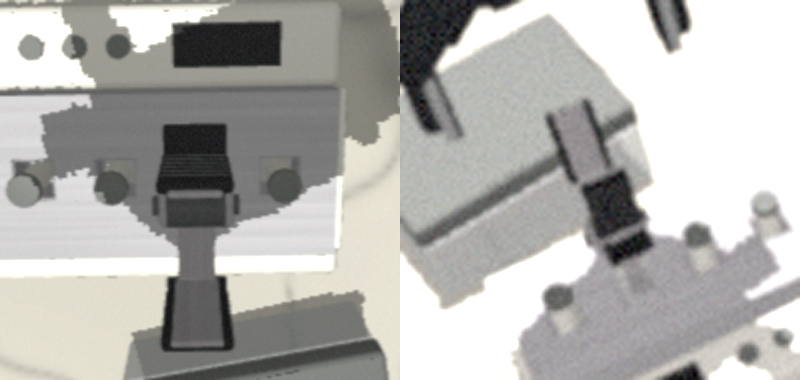

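Run:
```python
from lib import *
cp,im=load("oncuv");o=np.load("pics/oncuv.npz");C=np.array([.6177,.2795,0])
X=R.from_rotvec(o["orientation"]).as_matrix()[:,0];Y=R.from_rotvec(o["orientation"]).as_matrix()[:,1]
for nm,x,y,z in(("near/far plate top outer +",.024,.01,.162),("-",-.024,.01,.162),("plate in -",-.021,.01,.162),("hous top",.007,.013,.105),("hous top",-.007,.013,.105),("hous top",-.007,-.013,.105)):
    p=proj(cp,C+x*X+y*Y+[0,0,z])[0];print(nm,((p-[220,140])*2).round(0))
```

```text
near/far plate top outer + [240. 182.]
- [237. 351.]
plate in - [237. 341.]
hous top [238. 190.]
hous top [237. 229.]
hous top [163. 229.]
```

Run:
```python
from lib import *
C=[.6177,.2795];q2=down(-.23+np.pi)
move_l([*C,.115],q2,.1)
b=get_obs()["ft_force"]
move_l([*C,.0955],q2,.06);o=st("at");
grab();st("grab")
move_l([*C,.105],q2,.06);st("lift")
move_l([*C,.15],q2,.1);st("up")
snap("carry");cp,im=load("carry")
s=read_camera("side")[:,:,::-1]
u,v=proj(campose("side"),[.6177,.2795,.12])[0].astype(int)
a=cv2.resize(im[140:330,220:420],(400,380),interpolation=cv2.INTER_CUBIC);b=cv2.resize(s[v-70:v+44,u-60:u+60],(400,380),interpolation=cv2.INTER_CUBIC)
cv2.imwrite("pics/carry_c.png",cv2.convertScaleAbs(np.hstack([a,b]),alpha=1.7))
```

```text
at 22.37 [0.6173 0.2794 0.0948] F [-0.9 -0.5 -0.4] T [-0.01 -0.05  0.02] w 0.0853 0.0
grab 22.95 [0.6179 0.2795 0.0959] F [-0.6  0.5  1.1] T [-0.    0.06 -0.03] w 0.024 59.0
lift 23.26 [0.618  0.2796 0.1056] F [-0.2  0.2 -0.9] T [0.02 0.06 0.03] w 0.0239 59.0
up 23.86 [0.6176 0.2795 0.15  ] F [-0.4 -0.6 -1.9] T [-0.01  0.   -0.02] w 0.0239 59.0
```

View pics/carry_c.png

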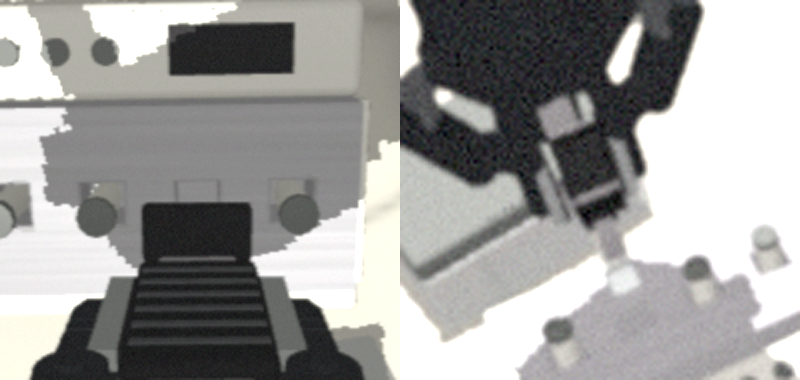

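Run:
```python
from lib import *
s=campose("side");cp,im=load("carry")
for z in(.077,.085,.131,.035): print(z,proj(s,[.6177,.2795,z])[0].round(1),((proj(cp,[.6177,.2795,z])[0]-[220,140])*2).round())
S=read_camera("side")[:,:,::-1]; t=read_camera("top")[:,:,::-1]
p=proj(campose("top"),[.6177,.2795,.1])[0].astype(int);print(p)
a=cv2.resize(S[260:340,105:185],(400,400),interpolation=cv2.INTER_CUBIC);b=cv2.resize(t[p[1]-40:p[1]+40,p[0]-40:p[0]+40],(400,400),interpolation=cv2.INTER_CUBIC)
cv2.imwrite("pics/chk.png",cv2.convertScaleAbs(np.hstack([a,b]),alpha=1.4))
```

```text
0.077 [146.8 308.2] [200. 219.]
0.085 [145.7 305.2] [200. 227.]
0.131 [139. 287.] [201. 281.]
0.035 [152.3 323.3] [199. 188.]
[184 200]
```

View pics/chk.png

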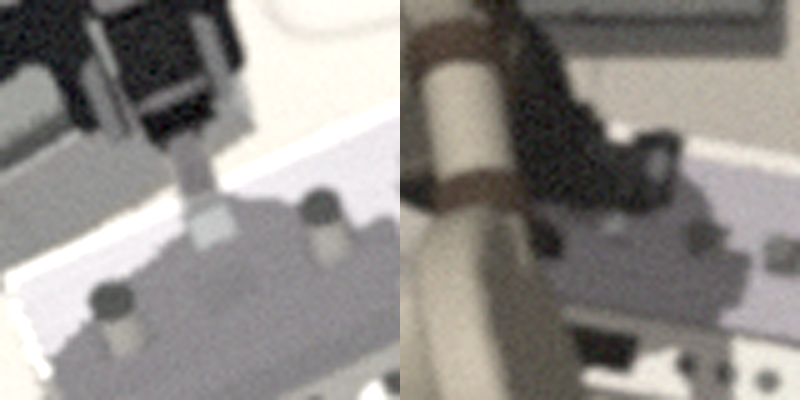

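Run:
```python
from lib import *
W=[.5902,-.1729];q=down(.203-np.pi)
move_l([.6177,.2795,.19],None,.15)
print(inverse_kinematics([*W,.19],q))
reach([*W,.19],q);st("above")
move_l([*W,.127],q,.1);wait(.2);o=st("pre")
z,f=press(W,.127,.1082,q,15,v=.03)
st("in")
```

```text
[-0.48119241  0.29223295  1.52308358  0.          1.32627613 -2.25498874]
above 26.13 [ 0.5904 -0.172   0.1898] F [-0.5  0.7 -0.3] T [-0.03  0.01 -0.03] w 0.0237 59.0
pre 27.12 [ 0.5906 -0.1731  0.1278] F [-0.6 -0.5 -2.7] T [-0.02 -0.01 -0.  ] w 0.024 59.0
0.126 0.126 1.0 | 0.125 0.1249 1.3 | 0.124 0.1239 1.8 | 0.123 0.1229 1.5 | 0.122 0.1219 1.3 | 0.121 0.121 1.7 | 0.12 0.1199 1.6 | 0.119 0.1189 1.3 | 0.118 0.1179 0.8 | 0.117 0.1169 0.9 | 0.116 0.1159 1.4 | 0.115 0.1149 1.1 | 0.114 0.1139 1.5 | 0.113 0.1129 0.8 | 0.112 0.112 2.7 | 0.111 0.1114 5.2 | 0.11 0.1107 6.9 | 0.109 0.1099 9.0 | 0.108 0.109 9.4 | 
in 31.87 [ 0.5909 -0.1736  0.109 ] F [-0.4 -0.3  6.7] T [0.09 0.03 0.04] w 0.024 59.8
```

Run:
```python
from lib import *
W=[.5902,-.1729];q=down(.203-np.pi)
z,f=press(W,.108,.1052,q,17,v=.03)
o=st("in");h=o["tcp_pos"][2]-.0359
open_jaws();st("open")
move_l([*W,.195],q,.15)
q3=down(.203+np.pi/2);print(inverse_kinematics([*W,.195],q3)[5])
reach([*W,.195],q3);wait(.1);st("turned")
o,im=snap("well3");cp,_=load("well3");M=R.from_rotvec(o["orientation"]).as_matrix()
P=lambda x,y,z:proj(cp,np.array([*W,0])+x*M[:,0]+y*M[:,1]+[0,0,z])[0].round(1)
print("h",h)
for a in((.01,.024,.102),(.01,-.024,.102),(-.01,.024,.102),(-.01,-.024,.102),(.013,.007,.045),(-.013,-.007,.045)): print(a,P(a[0],a[1],h+a[2]))
g=im.mean(2)
for z in(.102,):
    r=int(P(-.006,0,h+z)[1]);print("row",r,g[r,262:380:2].astype(int))
```

```text
0.107 0.1082 0.1 | 0.106 0.1073 -0.6 | 0.105 0.1065 0.6 | 
in 32.62 [ 0.5912 -0.1738  0.1065] F [-0.7  1.   7.3] T [ 0.02  0.03 -0.03] w 0.024 60.0
open 33.24 [ 0.5901 -0.1729  0.1049] F [-0.8 -0.3  0.3] T [ 0.03 -0.04 -0.02] w 0.0855 0.0
-0.6841924130027959
turned 35.49 [ 0.5901 -0.1729  0.1947] F [ 1.   1.4 -0.1] T [-0.03  0.   -0.  ] w 0.0854 0.0
h 0.07058800908839512
(0.01, 0.024, 0.102) [367.  257.7]
(0.01, -0.024, 0.102) [272.7 257.8]
(-0.01, 0.024, 0.102) [365.6 293.9]
(-0.01, -0.024, 0.102) [274.1 294.1]
(0.013, 0.007, 0.045) [329.9 226.5]
(-0.013, -0.007, 0.045) [309.3 263.5]
row 286 [120 120 125 137  39  21  60  58  49 113 154 153 153 154 154 153 153 154
 154 153 153 154 154 154 156 157 156 156 156 157 156 156 156 156 154 154
 154 154 154 153 154 154 154 154 153 135  55  59  49  18  50 149 153 145
 120  39  41  35  50]
```

Run:
```python
from lib import *
W=[.5902,-.1729];q3=down(.203+np.pi/2)
move_l([*W,.1446],q3,.12);st("at")
grab();o=st("grab")
z=.1446;prev=None
for i in range(26):
    if o["ft_force"][2]>13.5: break
    s=.001 if o["ft_force"][2]<9.5 and i<30 else .0005
    z-=s;move_l([*W,z],q3,.04);o=get_obs();print(round(z,4),o["tcp_pos"][2].round(4),o["ft_force"][2].round(1),end=" | ")
    if z<.125: break
st("end")
```

```text
at 36.11 [ 0.5904 -0.173   0.1449] F [ 0.3 -1.1  0.2] T [-0.08  0.04 -0.04] w 0.0855 0.0
grab 36.67 [ 0.5911 -0.1733  0.146 ] F [-0.3 -0.3  6.3] T [ 0.09 -0.02 -0.03] w 0.0263 59.2
0.1436 0.1448 5.0 | 0.1426 0.1438 4.6 | 0.1416 0.143 5.4 | 0.1406 0.1429 9.2 | 0.1396 0.1428 13.7 | end 37.92 [ 0.5918 -0.1739  0.1428] F [-0.7 -0.1 13.7] T [0.12 0.33 0.01] w 0.0263 60.7
```

Run:
```python
from lib import *
W=[.5902,-.1729];q3=down(.203+np.pi/2)
move_l([*W,.165],q3,.05);st("lift")
move_l([*W,.23],q3,.15)
S=[.4258,-.0462];q=down(.208-np.pi)
print(inverse_kinematics([*S,.2],q))
reach([*S,.2],q);st("stand")
cv2.imwrite("pics/side5.png",read_camera("side")[:,:,::-1])
im=cv2.imread("pics/side5.png").mean(2).astype(int);a=cv2.imread("pics/side0.png").mean(2).astype(int)
u,v=proj(campose("side"),[*W,.08])[0].astype(int);print(u,v,"\n",im[v-12:v+16:2,u-14:u+15:2],"\n",a[v-12:v+16:2,u-14:u+15:2])
for z in(.06,.08,.09):print(z,proj(campose("side"),[*W,z])[0])
```

```text
lift 38.58 [ 0.59   -0.1728  0.1648] F [-0.1 -0.6 -1.1] T [0.01 0.03 0.04] w 0.026 57.9
[-0.39181523 -0.21356898  2.02399154  0.          1.33117009 -2.17061155]
stand 40.5 [ 0.4259 -0.0464  0.1998] F [-0.1  0.1 -0.9] T [ 0.   -0.02  0.01] w 0.0266 57.9
360 179 
 [[ 30  81  94 116 145 173 173 171 174 173 173 174 174 127  92]
 [ 57  95 135 166 173 171 172 173 175 170 172 172 172 146 106]
 [102 147 171 172 175 173 174 173 175 171 173 172 173 172 168]
 [120 174 171 173 175 171 175 173 172 172 173 173 176 175 174]
 [141 172 171 173 174 172 172 172 172 174 171 173 171 173 174]
 [166 172 171 173 169 152 153 172 171 175 173 172 176 173 174]
 [172 174 173 173 152 102 145 174 173 170 171 172 174 175 171]
 [174 174 174 153  99 118 134 163 170 131 143 164 156 143 171]
 [175 172 151 100 115 156 100 103 116 102 103  94  61  32  74]
 [175 160 102 112 167 159  98 101 105 121 159  95  19  10  36]
 [159 107 117 163 172 132  89  89  95 108 157  76   8  16  41]
 [137 100 127 160 171 150 104  86  85 143 168  62  15  29  38]
 [173 161 132 101 120 150 166 148 141 171 148  55  17  20  38]
 [172 173 172 161
[... 330 characters left out ...]
 173 173 172 172 171 170 171 170]
 [168 173 172 172 169 153 152 166 172 172 174 174 171 172 172]
 [172 172 173 174 151  95  98 118 151 170 173 173 170 170 168]
 [173 173 172 153  96 125 160 138 109 109 145 159 172 172 172]
 [174 169 152 100 113 163 164 168 162 136 106 105 137 162 173]
 [173 159 102 110 168 166 129 126 145 164 165 144 123 102 139]
 [158 104 117 165 172 138  89  87  97 124 162 170 131  93 146]
 [134  98 126 159 169 146 112  89  90 141 169 133  90 140 171]
 [170 160 128 101 116 150 162 145 143 170 146  94 136 173 172]
 [173 171 170 156 113  98 112 151 168 153 100 124 167 174 173]]
0.06 [359.74126977 187.33423511]
0.08 [360.56410324 179.52308931]
0.09 [360.98413361 175.53382423]
```

Run:
```python
from lib import *
S=[.4258,-.0462];q=down(.208-np.pi)
move_l([*S,.135],q,.12);move_l([*S,.1275],q,.04);wait(.15);st("at")
open_jaws();st("open")
wait(.2)
move_l([*S,.25],q,.2)
wait(.2);o,im=snap("back");st("up");cp,_=load("back");_,ref=load("stand2")
d=np.abs(im.astype(int)-ref).mean(2)
cv2.imwrite("pics/diff.png",d.astype(np.uint8))
p=proj(cp,[*S,.08])[0].astype(int);print(p,"diff mean around",d[p[1]-45:p[1]+30,p[0]-40:p[0]+40].mean(),"bg",d[100:150,200:260].mean())
s=read_camera("side");a=cv2.imread("pics/side0.png")[:,:,::-1]
u,v=proj(campose("side"),[*S,.08])[0].astype(int)
dd=np.abs(s.astype(int)-a).mean(2)[v-35:v+30,u-25:u+25];print("side diff",dd.mean(),np.percentile(dd,[50,90,97]))
# best shift of plates between ref & now
T=ref[p[1]-40:p[1]+25,p[0]-36:p[0]+36];r=cv2.matchTemplate(im[p[1]-55:p[1]+40,p[0]-51:p[0]+51],T,cv2.TM_CCOEFF_NORMED);print(cv2.minMaxLoc(r),"no shift=(15,15)")
```

```text
at 41.73 [ 0.4259 -0.0463  0.1277] F [-0.7 -0.1 -1.3] T [0.06 0.07 0.02] w 0.026 57.9
open 42.33 [ 0.4259 -0.0462  0.1276] F [-0.1  0.   1.2] T [-0.01  0.01 -0.03] w 0.0858 0.0
up 43.55 [ 0.4252 -0.046   0.2487] F [-0.5 -0.7  0.1] T [-0.    0.03 -0.02] w 0.0852 0.0
[318 221] diff mean around 8.893833333333333 bg 6.913555555555555
side diff 13.900410256410257 [ 3.66666667 42.33333333 61.51      ]
(-0.031032023951411247, 0.9340574741363525, (30, 0), (14, 18)) no shift=(15,15)
```

Run:
```python
from lib import *
S=[.4258,-.0462]
c2,a=load("stand2");cb,b=load("back")
print("expected shift z.11",proj(cb,[*S,.11])[0]-proj(c2,[*S,.11])[0],"z.045",proj(cb,[*S,.045])[0]-proj(c2,[*S,.045])[0])
def m(A,B,c,w,h,s=12):
    x,y=np.array(c,int);T=A[y-h:y+h,x-w:x+w];r=cv2.matchTemplate(B[y-h-s:y+h+s,x-w-s:x+w+s],T,cv2.TM_CCOEFF_NORMED);_,v,_,l=cv2.minMaxLoc(r);return round(v,3),l[0]-s,l[1]-s
M=R.from_rotvec(np.load("pics/stand2.npz")["orientation"]).as_matrix()
for n,y,z in(("plateL",-.023,.1),("plateR",.023,.1),("housing",0,.055)):
    print(n,m(a,b,proj(c2,np.array([*S,z])+y*M[:,1])[0],9,12))
print("stand back edge",m(a,b,proj(c2,np.array([*S,.045])+.03*M[:,0])[0],40,6))
s=cv2.cvtColor(read_camera("side"),cv2.COLOR_RGB2BGR);s0=cv2.imread("pics/side0.png");cs=campose("side")
cv2.imwrite("pics/side6.png",s)
for n,y,z in(("plate1",-.023,.095),("plate2",.023,.095),("housing",0,.05)):
    c=proj(cs,np.array([*S,z])+y*M[:,1])[0];print(n,c.round(),m(s0,s,c,7,9,8))
```

```text
expected shift z.11 [2.49635593 2.09740407] z.045 [1.90751401 1.8737868 ]
plateL (0.832, -1, 5)
plateR (0.941, -1, 3)
housing (0.925, -1, 4)
stand back edge (0.88, 3, 0)
plate1 [390. 250.] (0.95, -1, -3)
plate2 [375. 267.] (0.945, 1, -1)
housing [380. 276.] (0.831, 2, -1)
```

Run:
```python
from lib import *
S=[.4258,-.0462]
c2,a=load("stand2");cb,b=load("back");cs=campose("side");s=cv2.imread("pics/side6.png");s0=cv2.imread("pics/side0.png")
def m(A,B,c,w,h,k=9,f=4):
    x,y=np.array(c,int);E=lambda I,q:cv2.resize(I[y-h-q:y+h+q,x-w-q:x+w+q],None,fx=f,fy=f,interpolation=cv2.INTER_CUBIC)
    r=cv2.matchTemplate(E(B,k),E(A,0),cv2.TM_CCOEFF_NORMED);_,v,_,l=cv2.minMaxLoc(r);return (np.array(l)-k*f)/f,v
M=R.from_rotvec(np.load("pics/stand2.npz")["orientation"]).as_matrix()
# wrist pose bias: stand corners (fixed)
for xx,yy in((.03,-.035),(.03,.035),(-.03,.035),(-.03,-.035)):
    P=np.array([*S,.045])+xx*M[:,0]+yy*M[:,1];d,v=m(a,b,proj(c2,P)[0],9,9);print("corner res",(d-(proj(cb,P)-proj(c2,P))[0]).round(2),round(v,2))
for n,y,z in(("L",-.023,.1),("R",.023,.1),("H",0,.055)):
    P=np.array([*S,z])+y*M[:,1]
    d1,v1=m(a,b,proj(c2,P)[0],9,12);d1=d1-(proj(cb,P)-proj(c2,P))[0]
    d2,v2=m(s0,s,proj(cs,P)[0],7,9)
    J=np.vstack([np.array([(proj(c,P+e)-proj(c,P))[0]/.001 for e in M.T*.001]).T for c in(cb,cs)])
    x,res,*_=np.linalg.lstsq(J,np.r_[d1,d2],rcond=None);print(n,v1.__round__(2),v2.__round__(2),d1.round(2),d2,"disp tool xyz mm",(x*1000).round(1),res)
```

```text
corner res [-1.12  0.25] 0.9
corner res [-0.43 -0.47] 0.98
corner res [-0.18 -0.54] 0.97
corner res [-0.32  4.01] 0.87
L 0.84 0.98 [-2.8   4.92] [-1.25 -2.75] disp tool xyz mm [-4.1 -2.1 -2. ] [0.00016028]
R 0.96 0.94 [-3.65 -1.03] [ 1.5  -1.25] disp tool xyz mm [ 0.8 -3.3 -0.4] [0.01138342]
H 0.95 0.86 [-3.23  1.6 ] [ 1.5 -1.5] disp tool xyz mm [-1.  -3.3 -1.2] [1.27254768]
```

Run:
```python
from lib import *
S=np.array([.4258,-.0462]);M=R.from_rotvec(down(.208-np.pi)).as_matrix()
A=S-.003*M[:2,1];q=down(.208+np.pi/2);print(inverse_kinematics([*A,.2],q)[5])
reach([*A,.16],q);st("above")
move_l([*A,.0475],q,.12);wait(.1);st("at")
grab();o=st("grab");z=.0475
move_l([*A,z+.0025],q,.05);st("lift")
move_l([*S,z+.0025],q,.05)
for k in range(8):
    zz=z+.002-.0005*k;move_l([*S,zz],q,.05);o=get_obs()
    print(round(zz,4),o["tcp_pos"][2].round(4),o["ft_force"][2].round(1),end=" | ")
    if o["ft_force"][2]>3 or zz<.0461:break
open_jaws();st("open")
move_l([*S,.16],q,.15);reach([*S,.25],down(.208-np.pi));wait(.15);snap("back2");st("fin")
c2,a=load("stand2");cb,b=load("back2");cs=campose("side");s=cv2.cvtColor(read_camera("side"),cv2.COLOR_RGB2BGR);s0=cv2.imread("pics/side0.png")
def m(A,B,c,w,h,k=9,f=4):
    x,y=np.array(c,int);E=lambda I,q:cv2.resize(I[y-h-q:y+h+q,x-w-q:x+w+q],None,fx=f,fy=f,interpolation=cv2.INTER_CUBIC)
    r=cv2.matchTemplate(E(B,k),E(A,0),cv2.TM_CCOEFF_NORMED);_,v,_,l=cv2.minMaxLoc(r);return (np.array(l)-k*f)/f,v
for n,y,zc in(("L",-.023,.1),("R",.023,.1),("H",0,.055)):
    P=np.array([*S,zc])+y*M[:,1]
    d1,v1=m(a,b,proj(c2,P)[0],9,12);d1=d1-(proj(cb,P)-proj(c2,P))[0]
    d2,v2=m(s0,s,proj(cs,P)[0],7,9)
    J=np.vstack([np.array([(proj(c,P+e)-proj(c,P))[0]/.001 for e in M.T*.001]).T for c in(cb,cs)])
    x,res,*_=np.linalg.lstsq(J,np.r_[d1,d2],rcond=None);print(n,round(v1,2),round(v2,2),d1.round(2),d2,"disp tool xyz mm",(x*1000).round(1))
# cuvette cap in the side view
cv2.imwrite("pics/side7.png",s)
```

```text
-0.6058182440125726
above 45.04 [ 0.4266 -0.0492  0.1602] F [-0.6 -0.5 -0.3] T [-0.02 -0.03  0.01] w 0.0852 0.0
at 46.23 [ 0.4272 -0.0494  0.0483] F [-0.9  0.3  0.5] T [ 0.05 -0.03  0.03] w 0.0858 0.0
grab 46.83 [ 0.4268 -0.0493  0.048 ] F [-1.3  0.7  6.3] T [ 0.12  0.19 -0.03] w 0.0235 58.7
lift 47.08 [ 0.4262 -0.0491  0.0498] F [ 0.6  0.3 -0.9] T [-0.04  0.05 -0.  ] w 0.0234 58.9
0.0495 0.0494 -0.7 | 0.049 0.049 -1.3 | 0.0485 0.0485 -1.4 | 0.048 0.0481 1.1 | 0.0475 0.048 5.9 | open 49.21 [ 0.4258 -0.0462  0.0475] F [ 0.1 -0.9 -0.2] T [-0.01  0.04  0.01] w 0.0853 0.0
fin 51.71 [ 0.4257 -0.0461  0.2497] F [ 0.2 -0.3  0.6] T [-0.03  0.01  0.02] w 0.0854 0.0
L 0.78 0.99 [-1.61 -2.17] [-1. -1.] disp tool xyz mm [ 0.8 -1.3  0.7]
R 0.95 0.97 [-0.07 -2.86] [ 0.75 -0.25] disp tool xyz mm [ 2.4 -0.1 -1.2]
H 0.93 0.88 [-0.08 -0.08] [1.25 0.5 ] disp tool xyz mm [ 0.7 -0.2 -0.2]
```

```bash
python3 -c "
from bench import *
print(hand_in())"
```

```text
the job is handed in; nothing more can be done
None
```

The cuvette is in the analyser's measuring well, pressed onto the floor with about 14 N in total (force rose with no further travel); the forceps, dropped about 4 cm into the stand and then recentred there, hang upright again, and the job was handed in at about 52 s.

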